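# Set a filter cube under the height gauge

## Task

Check the magenta-windowed filter cube on the bench height gauge. First swing the red lever on the gauge's head fully back so that the measuring foot lifts, then stand the cube upright in the middle of the aluminium tray, let go of it, and push the tray's blue tab until the tray is fully home under the head. Then swing the lever fully forward again so that the foot comes down on the cube, and last flip the red rocker switch on the readout unit over to its white-dotted end; leave the blue-windowed cube, the cover-glass box and the memory stick where they are.

Things in the scene. Friction and masses are not known exactly. Their poses are not given: they have to be found in the camera images.
- gauge: bench height gauge, fixed to the worktop: grey base plate 220 x 130 x 16 mm, grey column at the back and a white head (60 mm wide, underside 92 mm and top 125 mm above the worktop) that overhangs the base. Origin: centre of the underside of the base, on the worktop. Its x axis points from the open front (tray side) to the column at the back, y to its left, z up. The head reaches from x = +5 to +103 mm, so its underside can be reached only by the tray
- tray (a point): centre of the tray's floor, 28 mm above the worktop, on the aluminium tray that slides along the gauge's x axis. Inside its 3 mm high lips (4 mm thick) the floor measures 62 mm (along gauge x) by 54 mm (along gauge y). Axes as the gauge's. With the tray out it is 60 mm in front of the gauge's origin, with the tray home 25 mm behind it, under the foot
- push_tab (a point): middle of the front face (towards gauge -x) of the upright blue tab on the tray: 44 mm wide, 8 mm thick, its top edge 62 mm above the worktop, the face's middle 45 mm above it; 64 mm in front of the tray's centre
- carriage (a joint): travel of the tray in m: 0 fully out (to the front), 0.085 fully home under the head against a hard stop. Pushing takes about 1 to 2 N; it stays where it is left
- lever_tip (a point): free end of the red-tipped lever at the right-hand side of the gauge's head, 77 mm from its pivot; the tip is 18 mm wide and 11 mm thick, its red part 22 mm long, on a bar 12 mm wide and 7 mm thick
- lever_pivot (a point): pivot of the lever, 40 mm behind and 47 mm to the right of the gauge's origin, 108 mm above the worktop; the lever turns about the gauge's y axis and stands upright above it at mid travel
- lever (a joint): angle of the lever in rad: 0 = leaning 0.6 rad from upright to the front (gauge -x), foot down; 1.2 = leaning 0.6 rad to the back (gauge +x), foot lifted; hard stops at both. A steady friction holds it anywhere (about 1 to 2 N at the tip to move it)
- foot_face (a point): centre of the underside of the steel measuring foot, a disc of 18 mm diameter, 25 mm behind the gauge's origin. Without a part below it stands 62 mm above the worktop with the lever fully forward and 82 mm with it fully back; sprung, it yields 9 mm upward and presses with 1 to 3 N on a part in the tray whose top is 68 mm above the worktop. Down, it bars the way to the cube
- magenta_centre (a point): centre of the filter cube with magenta round windows: black block 43 mm (its x) by 34 mm (its y) by 40 mm high, with thin window rings on the front and the top; 90 g, stands upright on the worktop at the start. The flat sides to take it by face its y and -y and are 34 mm apart. z up
- blue_centre (a point): centre of the filter cube with blue round windows, same size and shape; a bystander
- slip_box_centre (a point): centre of a small white and light blue cover-glass box, 36 x 36 x 22 mm; a bystander
- usb_centre (a point): centre of a memory stick lying on the worktop, 20 x 61 x 10 mm; a bystander
- readout: readout unit, a fixed grey box 95 mm (its x) by 78 mm (its y) by 40 mm high with a green screen at its front (-x); origin at the centre of its underside, on the worktop, z up
- rocker_axle (a point): on the red rocker switch (44 mm along the readout's x, 24 mm wide, 8 mm thick) on top of the readout: middle of its top face, 52 mm above the worktop; the switch rocks about the readout's y axis 5 mm below this point. Axes as the readout's
- rocker_far_end (a point): point on the rocker's top face near its far, white-dotted end, 16 mm from its middle; 56 mm above the worktop when off, about 49 mm when on
- rocker (a joint): angle of the over-centre rocker in rad: 0 off (far, white-dotted end up), 0.44 on (far end down); pushed down at the far end with about 3 N it snaps over past 0.22 and stays
Not all that is in view belongs to the job. What is shaped like the part that bears magenta_centre but orange or purple is not meant.

How it is judged:
On the way, in this order (a step that is already met when the one before it is completed fails the run):
1. the lever is swung fully back, the foot lifted (value of joint lever above 1 rad), for 0.2 s.
2. the magenta cube stands upright in the middle of the tray, released, the lever still back (value of joint lever above 1 rad and horizontal distance between magenta_centre and tray below 0.013 m and z of magenta_centre in the frame of tray below 0.0225 m and angle between magenta_centre's own z axis and vertical below 0.06 rad and contact force between the fingers and cube_magenta below 0.05 N), for 0.2 s.
3. the tray with the cube is pushed fully home, the lever still back (value of joint lever above 1 rad and value of joint carriage above 0.08 m and horizontal distance between magenta_centre and tray below 0.013 m), for 0.2 s.
4. the lever is swung fully forward and the foot rests on the cube (value of joint lever below 0.2 rad and value of joint carriage above 0.08 m and contact force between foot and cube_magenta above 0.4 N), for 0.2 s.
5. the rocker switch is on (value of joint rocker above 0.35 rad), for 0.2 s.
At the end, for the whole second after the job is handed in: Lever fully forward (below 0.2 rad), tray within 5 mm of its home stop, magenta cube upright at rest within 13 mm of the tray middle with the foot pressing on it, rocker on (above 0.35 rad); blue cube, cover-glass box and memory stick within 30 mm of their starts (all of step 4 and value of joint rocker above 0.35 rad and horizontal distance between magenta_centre and tray below 0.013 m and angle between magenta_centre's own z axis and vertical below 0.06 rad and linear speed of cube_magenta below 0.02 m/s); the robot touches nothing.
It fails at once if the blue-windowed cube is moved by more than 30 mm (distance of blue_centre from where it was at the start of the episode above 0.03 m).
It fails at once if the cover-glass box is moved by more than 30 mm (distance of slip_box_centre from where it was at the start of the episode above 0.03 m).
It fails at once if the memory stick is moved by more than 30 mm (distance of usb_centre from where it was at the start of the episode above 0.03 m).
It also fails if it takes over 72 s, if anything falls off the work surface, if the arm or the gripper's body presses on something with over 40 N, if the wrist force passes 120 N, or if a joint passes its speed limit or range.

## Robot

A 6-joint arm with a two-finger parallel gripper is mounted at the origin on a cart in front of the work surface, level with it; the furniture and walls round the work are solid. World frame = base frame: x ahead of the robot, y to its left, z up, the work surface at z = 0. Lengths are in m, angles in rad, forces in N, time in s.
With the tool pointing down it reaches from about 0.3 to 0.875 m from the base axis. Payload 6.4 kg.
Tool frame: the origin (TCP) lies midway between the tips of the shut fingers; the grasp point (between the pads) lies 19 mm behind it (ctrl.pinch_z is the distance from the TCP to the grasp point, in m); z points along the fingers, y is the line along which they close (so a half turn about z gives the same grasp; the last joint's range is limited). The gripper opens to 85 mm and grips with 20 to 120 N. Pads are 22 mm wide; open, the fingers measure 114 mm over their backs; the gripper's body (76 mm by 85 mm) begins 54 mm behind the grasp point. The pads swing forward as they close: fully open they stand 13 mm farther back than shut.
Start: joints at [0.947, 0.181, 1.607, -0, 1.354, -0.206], TCP at [0.233, 0.526, 0.231] pointing down, gripper open.
Joint ranges: [-2.99, 2.99], [-0.89, 2.07], [0.3, 2.58], [-1.14, 4.28], [0, 2.63], [-3.12, 3.12]. Speed limits (rad/s): [2.57, 2.57, 3.01, 3.14, 3.14, 3.14].

## Interface

Orientations are given as a unit quaternion [w, x, y, z].
In Python, from bench import ctrl gives the robot as it stands.
- The arm moves only by the tool apply_moves, never from a script. Its argument "moves" is a list of rows, each an object with "jaw": the opening, from 0 (shut) to 1 (fully open); "offset": the shift along the tool's x, y, z in mm, a list of three; "rot": the turn, a rotation vector about the tool's x, y, z in degrees, a list of three. In form: [{"jaw": jaw, "offset": [dx, dy, dz], "rot": [ax, ay, az]}, ...]. A call has exactly 5 rows; each row shifts and turns the commanded pose from where the row before left it, along the tool's axes as they then stand; what a row does not reach is not made up. A row lasts 1/8 s, in which the tool goes at most 62.5 mm and 10.7 degrees, less where a joint would pass 70% of its speed; a pose out of reach is approached as far as the arm can. A call is refused whole if a number of a shift passes 62.5 or a number of a turn 10.7, either way. A call with a gripper value outside its range is refused whole. The fingers move at their own pace and stop on an object; the grip force is fixed at half the most. Time passes only in rows, so rows that do not move let the fingers close, or fill a call up. It gives the time, the measured TCP pose, the force, the opening and the grip force at its end, in the units of the state.
- ctrl.get_obs(): the state, without advancing time (a new reading comes with each control period).
- ctrl.camera(name): name is "side" or "top"; returns (picture, depth): 400x640x3 uint8, red, green, blue; 400x640 float32, m along the optical axis (not along the pixel's ray), 0 where there is no reading.
- ctrl.camera_params(name): a dict with "K" (3x3 intrinsics, pixels), "dist" ([k1, k2, p1, p2, k3] as OpenCV has them; the pictures are not rectified), "cam_to_world" (4x4, takes a point from camera to world coordinates). Camera axes: x right, y down, z forward; pixel columns grow to the right and rows downward; lengths in m; the calibration is good to about 2 mm. A picture is of the moment at which its call begins. camera_params takes no time and is no camera call.
- ctrl.hand_in(): hands the job in; it is judged then, once.
Trained networks look in the newest picture that a camera, given by its name, has taken for a name from the list of things; names that differ only in an ending like _2 or _b are one class to them, and where a whole thing is asked for, a point or a joint stands for the part that bears it (a point fixed in the world has none). Each returns a list of dicts, best first, with "score" (0 to 1); they miss things now and then, are a little off and sometimes report something else, mostly with a low value. They report only what shows in the picture. A call takes as long as a camera call. They do not tell look-alikes from the thing itself.
- ctrl.outline_of(camera, target): "region" (400x640 bool, what is visible of it) and "position" ([column, row] in pixels, amid what is visible of it).
The state is a dict: "time_s": time; "q": joint angles; "dq": joint speeds; "joint_efforts": joint torques, N m; "eef_pos": TCP position; "eef_rot": TCP orientation; "wrist_force": force on the tool from outside, world axes, zero at the start; "torque": the same for the moment, N m; "opening": opening from 0.0 (shut) to 1.0 (fully open); "grasp_force": force on a finger pad.
Only numpy, scipy, OpenCV 4.12 (cv2) and the standard library are available. Lean on these libraries where they do the work, as an engineer would, in place of code of your own. Each camera call takes 0.05 s, during which the arm holds its last target. There are 200 camera calls.

## Working session

There is one attempt and no reset: what is moved stays moved. The work goes in short steps, Python scripts to look and compute and a tool call to move; the robot and the scene stay as the last step left them, time stands still between calls to the robot, and variables do not carry over. Pictures are saved under pics/ and viewed, at most 10 in all, crops included, and the job is handed in when it is done.

Besides the shell and the picture viewer there is one more tool, called after ">>>" as name(argument=value, ...), one argument or row to a line, values as JSON. apply_moves: Moves the arm, as the interface text tells. Its arguments: {"type":"object","properties":{"moves":{"type":"array"}},"required":["moves"]}

```bash
mkdir -p pics; python3 - <<'E'
from bench import ctrl
import cv2
for n in("side","top"):
    p,d=ctrl.camera(n); cv2.imwrite(f"pics/{n}0.png",p[:,:,::-1])
    c=ctrl.camera_params(n); print(n,c["K"],c["dist"],c["cam_to_world"])
s=ctrl.get_obs(); print(s)
E
```

```text
side [[457.31134476   0.         326.18340408]
 [  0.         457.31134476 196.8546742 ]
 [  0.           0.           1.        ]] [-0.08353418  0.          0.          0.          0.        ] [[ 0.73615744 -0.35940802  0.57349638 -0.15421225]
 [-0.67657655 -0.36851833  0.63752523 -0.81414905]
 [-0.01778775 -0.85733314 -0.51445455  0.72256321]
 [ 0.          0.          0.          1.        ]]
top [[383.24745607   0.         317.69745308]
 [  0.         383.24745607 212.47421852]
 [  0.           0.           1.        ]] [-0.01097071  0.          0.          0.          0.        ] [[-0.00520687 -0.9892237   0.1463194   0.34808963]
 [-0.99998327  0.0055196   0.00173139 -0.08751213]
 [-0.00252036 -0.14630794 -0.98923588  1.20625158]
 [ 0.          0.          0.          1.        ]]
{'time_s': 0.1, 'q': array([ 9.46703922e-01,  1.81498960e-01,  1.60788403e+00, -3.03784364e-05,
        1.35380278e+00, -2.06321323e-01]), 'dq': array([ 9.40249197e-04, -6.44189923e-04, -2.73993192e-03,  2.33655202e-03,
       -4.42030752e-05,  8.84078800e-05]), 'joint_efforts': array([ 7.86772907e-04, -4.45871472e+01, -3.52242029e+01, -2.19218978e-04,
        4.08667984e-03, -2.46593248e-05]), 'eef_pos': array([0.23300317, 0.52513971, 0.23046772]), 'eef_rot': array([-3.07745024e-04,  2.07366519e-01,  9.78262997e-01, -7.34859927e-04]), 'wrist_force': array([-0.0878403 ,  0.61035548,  0.29869661]), 'torque': array([-0.00689341,  0.00872237,  0.02797409]), 'grasp_force': 0.0, 'opening': 1.0023423393486695}
```

View pics/side0.png

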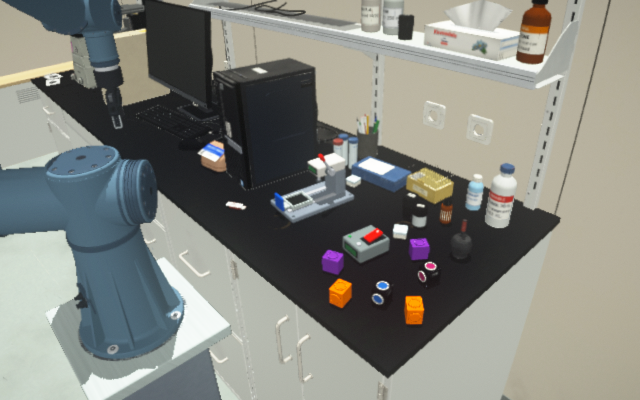

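View pics/top0.png

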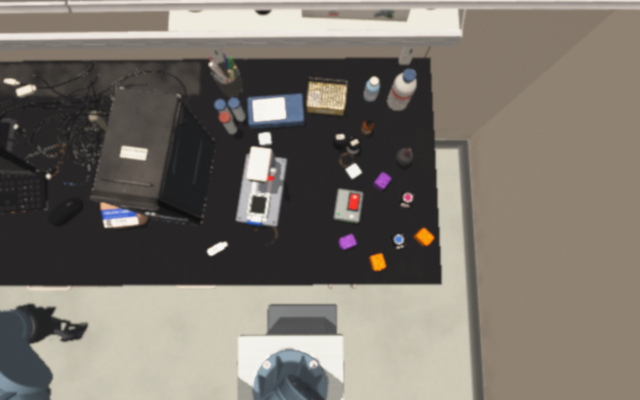

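The side view shows the gauge at about (315,190), the readout at (366,242), the magenta cube at (428,273) and the blue cube at (381,292). In the top view the gauge is at (262,185), the readout at (348,205), the magenta cube at (407,199) and the blue cube at (399,240).

```bash
cat > h.py <<'E'
from bench import ctrl
import numpy as np, cv2
def cloud(n,d):
    c=ctrl.camera_params(n);K=np.array(c["K"]);D=np.array(c["dist"]);T=np.array(c["cam_to_world"])
    v,u=np.mgrid[0:400,0:640]
    xy=cv2.undistortPoints(np.stack([u,v],-1).reshape(-1,1,2).astype(float),K,D).reshape(400,640,2)
    P=np.dstack([xy*d[...,None],d])
    return P@T[:3,:3].T+T[:3,3]
def proj(n,X):
    c=ctrl.camera_params(n);T=np.linalg.inv(c["cam_to_world"])
    r,_=cv2.Rodrigues(T[:3,:3]);return cv2.projectPoints(np.array(X,float).reshape(-1,1,3),r,T[:3,3],np.array(c["K"]),np.array(c["dist"]))[0].reshape(-1,2)
E
python3 - <<'E'
from h import *
np.set_printoptions(precision=4,suppress=True)
for n in("top","side"):
    p,d=ctrl.camera(n);W=cloud(n,d)
    np.savez(f"{n}.npz",p=p,d=d)
    for t in("gauge","readout","magenta_centre","blue_centre","slip_box_centre","usb_centre","lever_tip","push_tab","rocker_axle","rocker_far_end","tray"):
        for o in ctrl.outline_of(n,t)[:3]:
            m=o["region"]&(d>0);q=W[m]
            if len(q)==0: print(n,t,o["score"],o["position"],"empty");continue
            r=cv2.minAreaRect(q[q[:,2]>0.008][:,:2].astype(np.float32)) if (q[:,2]>0.008).sum()>3 else None
            print(n,t,round(o["score"],2),np.round(o["position"]),m.sum(),"med",np.median(q,0),"zmax",np.percentile(q[:,2],95),"rect",r)
    big=cv2.resize(p[120:300,210:450] if n=="top" else p[130:340,230:470],None,fx=3.3,fy=2.85 if 0 else 3.3,interpolation=cv2.INTER_CUBIC)[:600]
    cv2.imwrite(f"pics/{n}1.png",big[:,:,::-1])
E
```

```text
top gauge 0.58 [261. 186.] 2928 med [0.6009 0.0849 0.022 ] zmax 0.12770503924698312 rect ((0.5966408848762512, 0.09425551444292068), (0.13038456439971924, 0.2257535457611084), 82.31652069091797)
top readout 0.66 [346. 205.] 829 med [ 0.5405 -0.1784  0.0411] zmax 0.05500829422771168 rect ((0.5430883765220642, -0.17885275185108185), (0.07799283415079117, 0.09647813439369202), 81.1209716796875)
top readout 0.23 [263. 189.] 2963 med [0.6012 0.085  0.0217] zmax 0.12769614483864897 rect ((0.5966408848762512, 0.09425551444292068), (0.13038456439971924, 0.2257535457611084), 82.31652069091797)
top magenta_centre 0.7 [421. 237.] 203 med [ 0.4431 -0.4078  0.0405] zmax 0.04524701882509143 rect ((0.44476318359375, -0.41159844398498535), (0.043738432228565216, 0.03531794995069504), 44.179466247558594)
top magenta_centre 0.7 [350. 244.] 153 med [ 0.4322 -0.1736  0.0406] zmax 0.04502634141676065 rect ((0.4318470060825348, -0.17315569519996643), (0.0325099378824234, 0.04399239644408226), 26.002485275268555)
top magenta_centre 0.68 [376. 263.] 160 med [ 0.3684 -0.2636  0.0413] zmax 0.04523208925647748
[... 4087 characters left out ...]
.5430588126182556, -0.1843656301498413), (0.07985804975032806, 0.09752548485994339), 80.70751953125)
side rocker_axle 0.44 [324. 194.] 2796 med [0.6173 0.0641 0.0263] zmax 0.1259638198837916 rect ((0.5973929166793823, 0.0896989107131958), (0.1338234394788742, 0.2237776815891266), 82.37472534179688)
side rocker_far_end 0.73 [374. 235.] 157 med [ 0.5544 -0.201   0.0513] zmax 0.0568482226928944 rect ((0.5616682171821594, -0.1906028538942337), (0.04506535828113556, 0.05652317404747009), 83.00228881835938)
side tray 0.81 [294. 203.] 513 med [0.534  0.0943 0.029 ] zmax 0.05674203918271693 rect ((0.5411250591278076, 0.10817758738994598), (0.0933961495757103, 0.10578588396310806), 67.33917999267578)
```

View pics/top1.png

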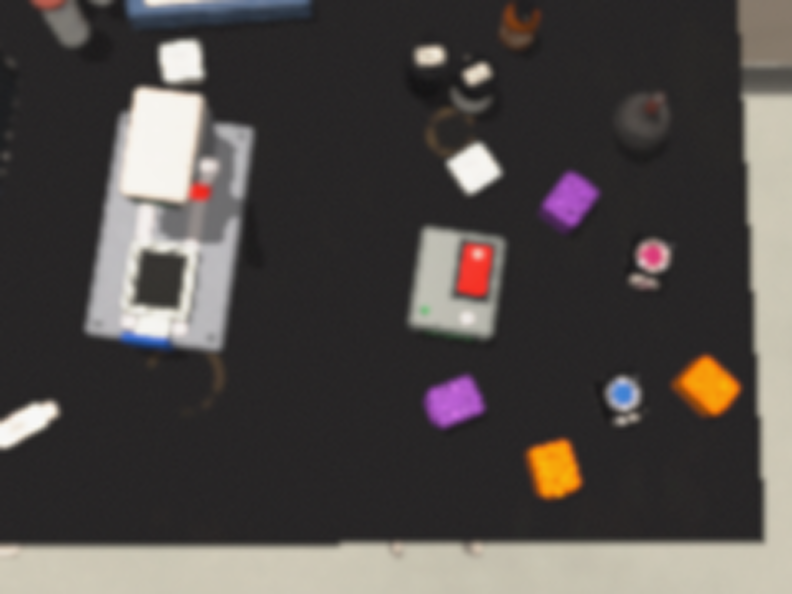

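View pics/side1.png

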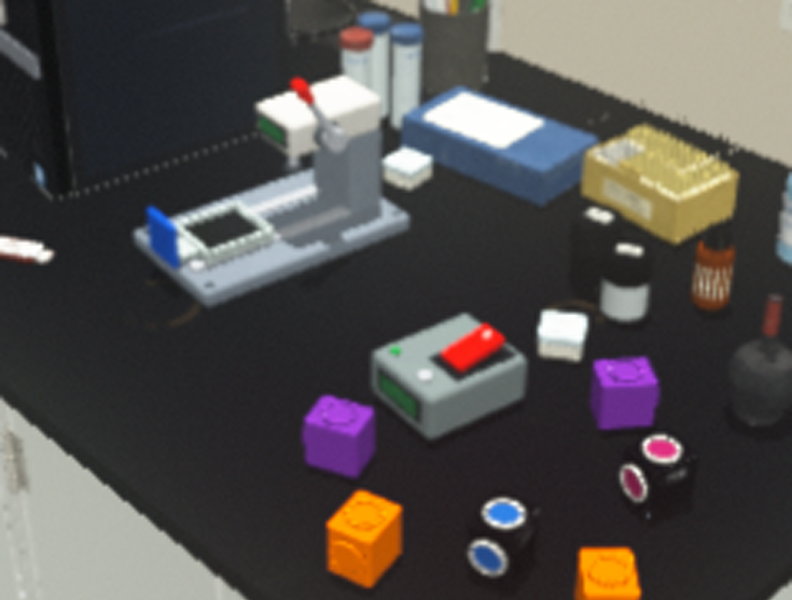

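Top crop: lever tip red at (200,190), tray at (160,280), blue tab at (147,340), rocker red at (475,268) with its dot at the far end, magenta cube at (650,260). In the side crop the lever leans to the front and the tray is out. I'll refine from the red and blue colour masks and plan the moves.

```bash
cat >> h.py <<'E'
GA=np.radians(-7.7); G0=np.array([0.597,0.092])
def g2w(x,y,z,o=G0,a=GA):
    c,s=np.cos(a),np.sin(a); return np.array([o[0]+c*x-s*y,o[1]+s*x+c*y,z])
def w2g(p,o=G0,a=GA):
    c,s=np.cos(a),np.sin(a);d=np.array(p)[...,:2]-o;return np.stack([c*d[...,0]+s*d[...,1],-s*d[...,0]+c*d[...,1],np.array(p)[...,2]],-1)
from scipy.spatial.transform import Rotation as R
def plan(target,ang=None):
    "target world TCP, ang: wanted tool-y heading deg; prints delta in present tool axes (mm) and turn about tool z"
    s=ctrl.get_obs();q=s["eef_rot"];r=R.from_quat([q[1],q[2],q[3],q[0]]);M=r.as_matrix()
    print("pos",s["eef_pos"].round(4),"t",round(s["time_s"],2),"tool y deg",np.degrees(np.arctan2(M[1,1],M[0,1])).round(2),"zaxis",M[:,2].round(4),"F",s["wrist_force"].round(1),"open",round(s["opening"],2))
    print("delta mm tool",(M.T@(np.array(target)-s["eef_pos"])*1e3).round(1), "turn z",None if ang is None else round(-(ang-np.degrees(np.arctan2(M[1,1],M[0,1]))),2))
E
python3 - <<'E'
from h import *
np.set_printoptions(precision=4,suppress=True)
for n in("top","side"):
    f=np.load(n+".npz");p=f["p"].astype(int);W=cloud(n,f["d"]);g=w2g(W)
    red=(p[...,0]>150)&(p[...,1]<60)&(p[...,2]<60);blue=(p[...,2]>110)&(p[...,0]<70)&(p[...,1]<110)
    pink=(p[...,0]>140)&(p[...,1]<90)&(p[...,2]>70)&(p[...,2]<180)
    near=lambda x,y,r:np.hypot(W[...,0]-x,W[...,1]-y)<r
    for nm,m in(("lever",red&near(.6,.04,.08)),("rocker",red&near(.55,-.19,.06)),("tab",blue&near(.48,.11,.06)),("mag",pink&near(.565,-.367,.04)&(W[...,2]>.037)),("floor",near(.5,-.05,.04))):
        q=W[m];print(n,nm,m.sum(),"world",np.median(q,0),"mean",q.mean(0),"gauge",np.median(g[m],0),cv2.minAreaRect(q[:,:2].astype(np.float32)) if len(q)>4 else"")
    m=(abs(g[...,2]-.016-.002)<.006)&(abs(g[...,0])<.2)&(abs(g[...,1])<.1);print("base x,y pct",np.percentile(g[m],[1,99],axis=0))
    m=(g[...,2]>.115)&(g[...,2]<.132)&(abs(g[...,0])<.15)&(abs(g[...,1])<.06)&(p.min(-1)>150);print("head",np.percentile(g[m],[2,50,98],axis=0))
    print("expected lever tip px",proj(n,[g2w(-.0035,-.047,.1715),g2w(-.124,0,.045),g2w(-.06,0,.028)]), "lever px",np.argwhere(red&near(.6,.04,.08)).mean(0)[::-1],"tab px",np.argwhere(blue&near(.48,.11,.06)).mean(0)[::-1])
plan(g2w(-.055,-.047,.23),82.3)
E
```

```text
top lever 10 world [0.5978 0.045  0.1756] mean [0.5976 0.0444 0.1758] gauge [ 0.0074 -0.0466  0.1756] ((0.597286581993103, 0.044166672974824905), (0.008173559792339802, 0.006887604016810656), 87.64398956298828)
top rocker 80 world [ 0.5452 -0.1934  0.0519] mean [ 0.5453 -0.1937  0.0513] gauge [-0.0126 -0.2899  0.0519] ((0.547067403793335, -0.19454506039619446), (0.024287961423397064, 0.0328698493540287), 81.756591796875)
top tab 23 world [0.4864 0.1094 0.0611] mean [0.4866 0.1104 0.0561] gauge [-0.1125  0.0025  0.0611] ((0.48747679591178894, 0.11400405317544937), (0.05138799920678139, 0.0038611493073403835), 79.67945098876953)
top mag 16 world [ 0.5669 -0.3631  0.0421] mean [ 0.5671 -0.3631  0.0421] gauge [ 0.0312 -0.455   0.0421] ((0.5670862793922424, -0.36324214935302734), (0.012050934135913849, 0.009725935757160187), 30.343364715576172)
top floor 494 world [ 0.4995 -0.0513  0.0006] mean [ 0.4997 -0.0502  0.0007] gauge [-0.0775 -0.1539  0.0006] ((0.49945372343063354, -0.05024076625704765), (0.0780252069234848, 0.07822851836681366), 18.10689353942871)
base x,y pct [[-0.1051 -0.0617 
[... 1071 characters left out ...]
84, 0.014311994425952435), 48.186744689941406)
side floor 405 world [ 0.5    -0.0511  0.0004] mean [ 0.4999 -0.0505  0.0003] gauge [-0.0774 -0.1547  0.0004] ((0.49999043345451355, -0.049491897225379944), (0.07622161507606506, 0.07868597656488419), 63.60400390625)
base x,y pct [[-0.1029 -0.0673  0.0126]
 [ 0.1837  0.0609  0.0234]]
head [[ 0.012  -0.0523  0.1159]
 [ 0.0579 -0.0138  0.1246]
 [ 0.1035  0.0248  0.1285]]
expected lever tip px [[316.6362 156.5076]
 [273.4619 202.1421]
 [293.0423 200.2587]] lever px [320.8 156.3] tab px [278.7767 201.5631]
pos [0.2333 0.5256 0.2313] t 1.3 tool y deg 66.07 zaxis [-0. -0. -1.] F [0.1 0.4 0.1] open 1.0
delta mm tool [-468.7 -309.2    1.3] turn z -16.23
```

>>> apply_moves(
  moves=[
    {"jaw": 0,"offset": [0,-50,0],"rot": [0,0,-8.1]},
    {"jaw": 0,"offset": [0,-55,0],"rot": [0,0,-8.1]},
    {"jaw": 0,"offset": [-20,-55,0],"rot": [0,0,0]},
    {"jaw": 0,"offset": [-20,-55,0],"rot": [0,0,0]},
    {"jaw": 0,"offset": [-20,-55,0],"rot": [0,0,0]},
  ],
)

```text
time_s: 1.92
eef_pos: [0.2353, 0.254, 0.2315]
eef_rot: [0.001, 0.067, 0.998, 0.0]
wrist_force: [1.3, 0.9, -0.1]
opening: -0.002
grasp_force: 0.0
```

```bash
sed -i 's/G0=np.array(\[0.597,0.092\])/G0=np.array([0.603,0.0912])/' h.py; python3 - <<'E'
from h import *
for n in("top","side"):
    f=np.load(n+".npz");p=f["p"].astype(int)
    c=proj(n,[g2w(-.06,0,.028)])[0];v,u=np.mgrid[0:400,0:640]
    m=((p.max(-1)<75)&(np.hypot(u-c[0],v-c[1])<22)).astype(np.uint8)
    k,l,st,ce=cv2.connectedComponentsWithStats(m)
    for i in range(1,k):
        if st[i,4]>60: print(n,"dark",st[i],ce[i],"exp floor centroid",c, "dpx/dx10mm",proj(n,[g2w(-.05,0,.028)])[0]-c,"dy",proj(n,[g2w(-.06,.01,.028)])[0]-c)
plan(g2w(-.055,-.047,.155),82.3)
E
```

```text
top dark [252 197  13  15 166] [257.97590361 204.28915663] exp floor centroid [258.42206717 206.08248788] dpx/dx10mm [ 0.48443741 -3.13526177] dy [-3.16789798 -0.40618645]
side dark [275 178  36  17 349] [291.15759312 185.41833811] exp floor centroid [294.80497622 199.61618776] dpx/dx10mm [ 2.89900122 -1.05279399] dy [-1.77430161 -1.41750369]
side dark [288 195  19  10 105] [296.85714286 199.01904762] exp floor centroid [294.80497622 199.61618776] dpx/dx10mm [ 2.89900122 -1.05279399] dy [-1.77430161 -1.41750369]
pos [0.2353 0.254  0.2315] t 1.93 tool y deg 82.35 zaxis [ 1.4e-03  3.0e-04 -1.0e+00] F [ 1.3  0.9 -0.1] open -0.0
delta mm tool [-331.  -159.3   76.9] turn z 0.05
```

>>> apply_moves(
  moves=[
    {"jaw": 0,"offset": [-50,-40,0],"rot": [0,0,0]},
    {"jaw": 0,"offset": [-55,-40,0],"rot": [0,0,0]},
    {"jaw": 0,"offset": [-55,-40,10],"rot": [0,0,0]},
    {"jaw": 0,"offset": [-55,-39,20],"rot": [0,0,0]},
    {"jaw": 0,"offset": [-50,0,47],"rot": [0,0,0]},
  ],
)

```text
time_s: 2.55
eef_pos: [0.4609, 0.074, 0.1632]
eef_rot: [0.003, 0.07, 0.998, -0.0]
wrist_force: [-0.1, 0.8, 0.7]
opening: -0.001
grasp_force: 0.0
```

```bash
sed -i 's/G0=np.array(\[0.603,0.0912\])/G0=np.array([0.605,0.091])/' h.py; python3 - <<'E'
from h import *
for a in(-.045,.057): plan(g2w(a,-.047,.155),82.3)
E
```

```text
pos [0.4609 0.074  0.1632] t 2.55 tool y deg 82.03 zaxis [ 0.0067 -0.0012 -1.    ] F [-0.1  0.8  0.7] open -0.0
delta mm tool [-95.5 -10.4   8.9] turn z -0.27
pos [0.4609 0.074  0.1632] t 2.55 tool y deg 82.03 zaxis [ 0.0067 -0.0012 -1.    ] F [-0.1  0.8  0.7] open -0.0
delta mm tool [-197.5   -9.9    9.6] turn z -0.27
```

>>> apply_moves(
  moves=[
    {"jaw": 0,"offset": [0,-8,0],"rot": [0,0,0]},
    {"jaw": 0,"offset": [0,0,0],"rot": [0,0,0]},
    {"jaw": 0,"offset": [0,0,0],"rot": [0,0,0]},
    {"jaw": 0,"offset": [0,0,0],"rot": [0,0,0]},
    {"jaw": 0,"offset": [0,0,0],"rot": [0,0,0]},
  ],
)

```text
time_s: 3.18
eef_pos: [0.4562, 0.0695, 0.1631]
eef_rot: [0.002, 0.067, 0.998, -0.0]
wrist_force: [0.5, 0.1, 0.4]
opening: 0.002
grasp_force: 0.0
```

```bash
python3 - <<'E'
from h import *
for a in(-.045,.057): plan(g2w(a,-.047,.155),82.3)
E
```

```text
pos [0.4562 0.0695 0.1631] t 3.17 tool y deg 82.31 zaxis [ 3.1e-03 -3.0e-04 -1.0e+00] F [0.5 0.1 0.4] open 0.0
delta mm tool [-99.5  -5.8   8.4] turn z 0.01
pos [0.4562 0.0695 0.1631] t 3.17 tool y deg 82.31 zaxis [ 3.1e-03 -3.0e-04 -1.0e+00] F [0.5 0.1 0.4] open 0.0
delta mm tool [-201.5   -5.9    8.7] turn z 0.01
```

>>> apply_moves(
  moves=[
    {"jaw": 0,"offset": [-40,-6,8],"rot": [0,0,0]},
    {"jaw": 0,"offset": [-30,0,0],"rot": [0,0,0]},
    {"jaw": 0,"offset": [-15,0,0],"rot": [0,0,0]},
    {"jaw": 0,"offset": [-15,0,0],"rot": [0,0,0]},
    {"jaw": 0,"offset": [-15,0,0],"rot": [0,0,0]},
  ],
)

```text
time_s: 3.8
eef_pos: [0.5693, 0.0479, 0.1538]
eef_rot: [-0.0, 0.067, 0.998, 0.0]
wrist_force: [-0.4, 0.2, -0.1]
opening: 0.002
grasp_force: 0.0
```

>>> apply_moves(
  moves=[
    {"jaw": 0,"offset": [-20,0,0],"rot": [0,0,0]},
    {"jaw": 0,"offset": [-20,0,0],"rot": [0,0,0]},
    {"jaw": 0,"offset": [-20,0,0],"rot": [0,0,0]},
    {"jaw": 0,"offset": [-15,0,0],"rot": [0,0,0]},
    {"jaw": 0,"offset": [0,0,0],"rot": [0,0,0]},
  ],
)

```text
time_s: 4.42
eef_pos: [0.6435, 0.0377, 0.1533]
eef_rot: [-0.0, 0.067, 0.998, 0.0]
wrist_force: [-0.2, 0.8, 0.2]
opening: 0.003
grasp_force: 0.0
```

```bash
python3 - <<'E'
from h import *
plan(g2w(.057,-.047,.155),82.3)
p,d=ctrl.camera("side");cv2.imwrite("pics/s2.png",cv2.resize(p[120:240,240:400],None,fx=4,fy=4,interpolation=2)[:,:,::-1])
E
```

```text
pos [0.6435 0.0377 0.1533] t 4.42 tool y deg 82.27 zaxis [-6.e-04  1.e-04 -1.e+00] F [-0.2  0.8  0.2] open 0.0
delta mm tool [-11.7   0.7  -1.7] turn z -0.03
```

View pics/s2.png

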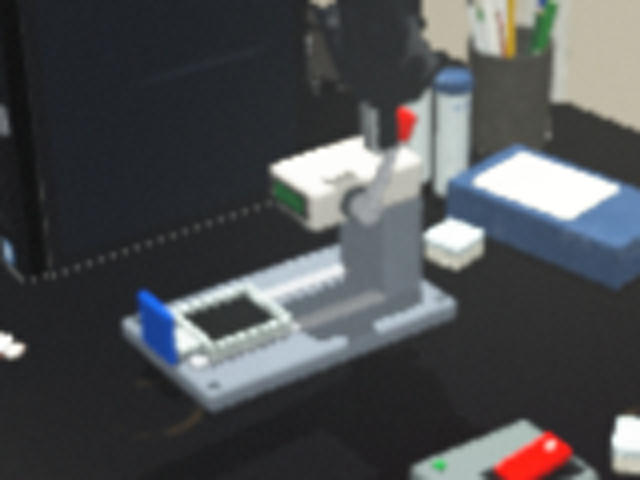

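The lever now leans back with its red tip at (405,125) in the crop. I'll push on gently to the stop.

>>> apply_moves(
  moves=[
    {"jaw": 0,"offset": [-8,0,0],"rot": [0,0,0]},
    {"jaw": 0,"offset": [-5,0,0],"rot": [0,0,0]},
    {"jaw": 0,"offset": [-3,0,0],"rot": [0,0,0]},
    {"jaw": 0,"offset": [0,0,0],"rot": [0,0,0]},
    {"jaw": 0,"offset": [0,0,0],"rot": [0,0,0]},
  ],
)

```text
time_s: 5.1
eef_pos: [0.6516, 0.0369, 0.1527]
eef_rot: [-0.009, 0.067, 0.998, 0.0]
wrist_force: [-31.0, 2.7, 14.4]
opening: 0.0
grasp_force: 15.3
```

```bash
python3 - <<'E'
from h import *
plan(g2w(.057,-.047,.155),82.3)
p,d=ctrl.camera("side");W=cloud("side",d);g=w2g(W);p=p.astype(int)
m=(p[...,0]>150)&(p[...,1]<60)&(p[...,2]<60)&(W[...,2]>.1)&(np.hypot(W[...,0]-.65,W[...,1]-.04)<.12)
q=np.median(g[m],0);print(m.sum(),q,"lever angle from upright",np.arctan2(q[0]-.04,q[2]-.108))
E
```

```text
pos [0.6516 0.0369 0.1527] t 5.1 tool y deg 82.34 zaxis [-0.0184  0.0015 -0.9998] F [-31.    2.7  14.4] open 0.0
delta mm tool [-3.6  0.4 -2.4] turn z 0.04
12 [ 0.07110422 -0.05590966  0.16795256] lever angle from upright 0.47858515839839083
```

>>> apply_moves(
  moves=[
    {"jaw": 0,"offset": [15,0,0],"rot": [0,0,0]},
    {"jaw": 0,"offset": [25,0,-20],"rot": [0,0,0]},
    {"jaw": 0,"offset": [20,-15,-35],"rot": [0,0,0]},
    {"jaw": 0.3,"offset": [10,-35,-35],"rot": [0,0,0]},
    {"jaw": 0.7,"offset": [0,-50,0],"rot": [0,0,0]},
  ],
)

```text
time_s: 5.78
eef_pos: [0.5781, -0.0546, 0.2484]
eef_rot: [0.004, 0.066, 0.998, -0.001]
wrist_force: [1.5, -0.2, 0.3]
opening: 0.417
grasp_force: 0.0
```

>>> apply_moves(
  moves=[
    {"jaw": 0.7,"offset": [0,-55,0],"rot": [0,0,4.9]},
    {"jaw": 0.7,"offset": [0,-55,0],"rot": [0,0,0]},
    {"jaw": 0.7,"offset": [0,-55,0],"rot": [0,0,0]},
    {"jaw": 0.75,"offset": [0,-50,0],"rot": [0,0,0]},
    {"jaw": 0.75,"offset": [0,0,0],"rot": [0,0,0]},
  ],
)

```text
time_s: 6.4
eef_pos: [0.5332, -0.2685, 0.2441]
eef_rot: [0.001, 0.112, 0.994, -0.001]
wrist_force: [-0.3, 0.6, 0.3]
opening: 0.745
grasp_force: 0.0
```

```bash
python3 - <<'E'
from h import *
plan([.567,-.3645,.12],77.4)
p,d=ctrl.camera("side");W=cloud("side",d);g=w2g(W);p=p.astype(int)
m=(p[...,0]>150)&(p[...,1]<60)&(p[...,2]<60)&(W[...,2]>.1)&(np.hypot(W[...,0]-.65,W[...,1]-.04)<.12)
q=np.median(g[m],0);print(m.sum(),q,"lever angle from upright",np.arctan2(q[0]-.04,q[2]-.108))
E
```

```text
pos [ 0.5332 -0.2685  0.2441] t 6.4 tool y deg 77.09 zaxis [ 9.0e-04 -1.6e-03 -1.0e+00] F [-0.3  0.6  0.3] open 0.74
delta mm tool [-54.2 -85.8 124.3] turn z -0.31
19 [ 0.07029301 -0.05161146  0.16492834] lever angle from upright 0.4890163391963763
```

>>> apply_moves(
  moves=[
    {"jaw": 0.75,"offset": [-27,-43,40],"rot": [0,0,-0.3]},
    {"jaw": 0.75,"offset": [-27,-43,40],"rot": [0,0,0]},
    {"jaw": 0.75,"offset": [0,0,40],"rot": [0,0,0]},
    {"jaw": 0.75,"offset": [0,0,10],"rot": [0,0,0]},
    {"jaw": 0.75,"offset": [0,0,0],"rot": [0,0,0]},
  ],
)

```text
time_s: 7.08
eef_pos: [0.5675, -0.3559, 0.1166]
eef_rot: [-0.0, 0.107, 0.994, 0.0]
wrist_force: [-0.1, 0.3, 0.7]
opening: 0.748
grasp_force: 0.0
```

```bash
python3 - <<'E'
from h import *
plan([.567,-.3645,.012],77.4)
p,d=ctrl.camera("side");cv2.imwrite("pics/s3.png",cv2.resize(p[200:320,350:510],None,fx=4,fy=4,interpolation=2)[:,:,::-1])
E
```

```text
pos [ 0.5675 -0.3559  0.1166] t 7.08 tool y deg 77.75 zaxis [-3.e-04  5.e-04 -1.e+00] F [-0.1  0.3  0.7] open 0.75
delta mm tool [ -1.4  -8.5 104.6] turn z 0.35
```

View pics/s3.png

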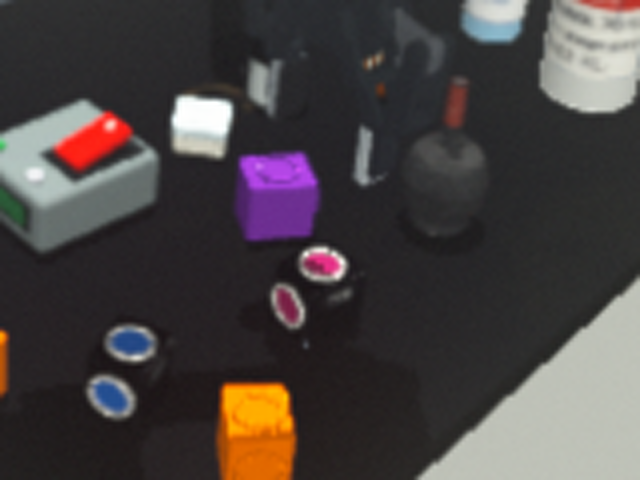

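The fingers hang straddling the magenta cube (its top ring is at (322,264) in the crop), with the purple cube clear to the left. Descending and grasping.

>>> apply_moves(
  moves=[
    {"jaw": 0.75,"offset": [-1,-8.5,20],"rot": [0,0,0.3]},
    {"jaw": 0.75,"offset": [0,0,35],"rot": [0,0,0]},
    {"jaw": 0.75,"offset": [0,0,30],"rot": [0,0,0]},
    {"jaw": 0.75,"offset": [0,0,18],"rot": [0,0,0]},
    {"jaw": 0.75,"offset": [0,0,0],"rot": [0,0,0]},
  ],
)

```text
time_s: 7.75
eef_pos: [0.5654, -0.3653, 0.0119]
eef_rot: [-0.001, 0.11, 0.994, 0.001]
wrist_force: [-0.4, -0.2, 0.5]
opening: 0.748
grasp_force: 0.0
```

>>> apply_moves(
  moves=[
    {"jaw": 0.3,"offset": [0,0,0],"rot": [0,0,0]},
    {"jaw": 0.2,"offset": [0,0,0],"rot": [0,0,0]},
    {"jaw": 0.2,"offset": [0,0,0],"rot": [0,0,0]},
    {"jaw": 0.2,"offset": [0,0,0],"rot": [0,0,0]},
    {"jaw": 0.2,"offset": [0,0,0],"rot": [0,0,0]},
  ],
)

```text
time_s: 8.38
eef_pos: [0.5674, -0.3668, 0.0153]
eef_rot: [0.001, 0.11, 0.994, -0.001]
wrist_force: [0.8, 0.5, 6.7]
opening: 0.387
grasp_force: 61.2
```

```bash
python3 - <<'E'
from h import *
plan([.567,-.3645,.012],77.4)
E
```

```text
pos [ 0.5674 -0.3668  0.0153] t 8.38 tool y deg 77.36 zaxis [ 0.0025 -0.0023 -1.    ] F [0.8 0.5 6.7] open 0.39
delta mm tool [0.9 2.2 3.3] turn z -0.04
```

>>> apply_moves(
  moves=[
    {"jaw": 0.2,"offset": [0,0,-30],"rot": [0,0,0]},
    {"jaw": 0.2,"offset": [0,0,-45],"rot": [0,0,0]},
    {"jaw": 0.2,"offset": [10,15,-45],"rot": [0,0,-2.5]},
    {"jaw": 0.2,"offset": [15,40,-35],"rot": [0,0,-2.5]},
    {"jaw": 0.2,"offset": [15,50,0],"rot": [0,0,0]},
  ],
)

```text
time_s: 9.0
eef_pos: [0.5453, -0.2564, 0.1725]
eef_rot: [0.003, 0.067, 0.998, -0.002]
wrist_force: [-0.8, -0.1, -0.4]
opening: 0.386
grasp_force: 60.4
```

>>> apply_moves(
  moves=[
    {"jaw": 0.2,"offset": [15,50,0],"rot": [0,0,0]},
    {"jaw": 0.2,"offset": [15,50,0],"rot": [0,0,0]},
    {"jaw": 0.2,"offset": [15,50,0],"rot": [0,0,0]},
    {"jaw": 0.2,"offset": [0,50,0],"rot": [0,0,0]},
    {"jaw": 0.2,"offset": [0,0,0],"rot": [0,0,0]},
  ],
)

```text
time_s: 9.62
eef_pos: [0.5254, -0.048, 0.1684]
eef_rot: [-0.0, 0.064, 0.998, 0.0]
wrist_force: [0.4, -0.2, -0.9]
opening: 0.388
grasp_force: 60.4
```

```bash
python3 - <<'E'
from h import *
plan(g2w(-.06,0,.12),82.3)
for n in("top","side"):
    p,d=ctrl.camera(n);p=p.astype(int);W=cloud(n,d)
    v,u=np.mgrid[0:400,0:640]
    c=proj(n,[g2w(-.06,0,.028)])[0]
    m=((p.max(-1)<75)&(np.hypot(u-c[0],v-c[1])<17)).astype(np.uint8)
    k,l,st,ce=cv2.connectedComponentsWithStats(m)
    for i in range(1,k):
        if st[i,4]>40: print(n,st[i],ce[i],"exp",c)
    # lips: bright pixels at z~31mm
    g=w2g(W);b=(p.min(-1)>130)&(abs(g[...,2]-.031)<.009)&(abs(g[...,0]+.06)<.08)&(abs(g[...,1])<.05)
    print(n,"lips",b.sum(),np.percentile(g[b],[2,50,98],axis=0).round(4))
    k=(p[...,2]>110)&(p[...,0]<70)&(p[...,1]<110)&(np.hypot(g[...,0]+.12,g[...,1])<.05)
    print("tab",k.sum(),np.percentile(g[k],[5,50,95],axis=0).round(4))
E
```

```text
pos [ 0.5254 -0.048   0.1684] t 9.62 tool y deg 82.62 zaxis [ 0.e+00  7.e-04 -1.e+00] F [ 0.4 -0.2 -0.9] open 0.39
delta mm tool [ -1.1 148.4  48.5] turn z 0.32
top lips 50 [[-0.1052 -0.0417  0.0222]
 [-0.0749 -0.0237  0.0302]
 [ 0.0067  0.0315  0.0352]]
tab 5 [[-0.1202 -0.0189  0.0461]
 [-0.1181 -0.0182  0.0589]
 [-0.1171 -0.0157  0.0629]]
side [280 183  26  12 163] [291.33742331 187.7791411 ] exp [295.37648166 199.39418315]
side [288 195  19  10 105] [296.85714286 199.01904762] exp [295.37648166 199.39418315]
side lips 208 [[-0.1027 -0.0336  0.0225]
 [-0.0635 -0.013   0.0286]
 [-0.0179  0.0309  0.0338]]
tab 101 [[-0.1187 -0.0209  0.022 ]
 [-0.1168 -0.001   0.0425]
 [-0.1116  0.0155  0.0607]]
```

>>> apply_moves(
  moves=[
    {"jaw": 0.2,"offset": [-1,49,0],"rot": [0,0,0.3]},
    {"jaw": 0.2,"offset": [-1,49,0],"rot": [0,0,0]},
    {"jaw": 0.2,"offset": [-1,49,20],"rot": [0,0,0]},
    {"jaw": 0.2,"offset": [0,0,25],"rot": [0,0,0]},
    {"jaw": 0.2,"offset": [0,0,0],"rot": [0,0,0]},
  ],
)

```text
time_s: 10.35
eef_pos: [0.5472, 0.0932, 0.1211]
eef_rot: [-0.002, 0.07, 0.998, -0.0]
wrist_force: [-0.9, -0.7, -0.9]
opening: 0.385
grasp_force: 60.5
```

```bash
python3 - <<'E'
from h import *
plan(g2w(-.058,-.001,.060),82.3)
for n in("side","top"):
    p,d=ctrl.camera(n)
    if n=="side":cv2.imwrite("pics/s4.png",cv2.resize(p[130:250,240:400],None,fx=4,fy=4,interpolation=2)[:,:,::-1])
    for o in ctrl.outline_of(n,"magenta_centre"):
        q=cloud(n,d)[o["region"]&(d>0)];g=w2g(np.median(q,0))
        if abs(g[0]+.06)<.06 and abs(g[1])<.06:
            q=w2g(q);print(n,o["score"],np.percentile(q,[3,50,97],axis=0).round(4))
E
```

```text
pos [0.5472 0.0932 0.1211] t 10.35 tool y deg 82.03 zaxis [-4.9e-03 -2.0e-04 -1.0e+00] F [-0.9 -0.7 -0.9] open 0.38
delta mm tool [ 0.2  4.6 61.1] turn z -0.27
side 0.46 [[-0.0788 -0.028   0.1105]
 [-0.0739 -0.0201  0.1293]
 [-0.0513 -0.0012  0.1487]]
```

View pics/s4.png

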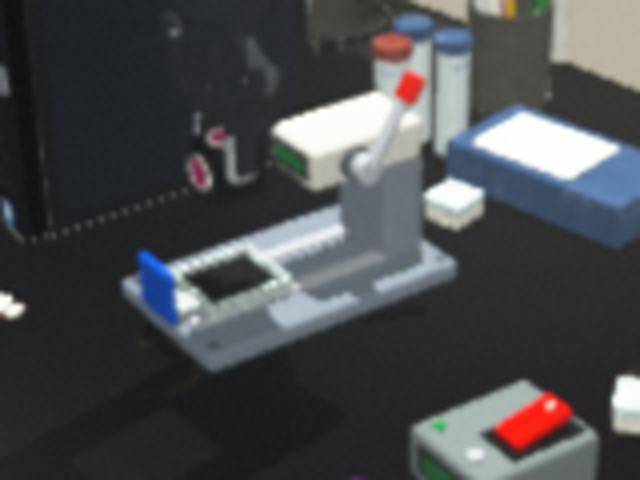

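The lever is well back. The cube hangs over the tray with its rings at about (200,160) in the crop, and the tray floor is at (232,277). Lowering.

>>> apply_moves(
  moves=[
    {"jaw": 0.2,"offset": [0,4.5,20],"rot": [0,0,0]},
    {"jaw": 0.2,"offset": [0,0,25],"rot": [0,0,0]},
    {"jaw": 0.2,"offset": [0,0,15],"rot": [0,0,0]},
    {"jaw": 0.2,"offset": [0,0,5],"rot": [0,0,0]},
    {"jaw": 0.2,"offset": [0,0,0],"rot": [0,0,0]},
  ],
)

```text
time_s: 11.18
eef_pos: [0.5497, 0.0982, 0.0587]
eef_rot: [0.0, 0.069, 0.998, 0.0]
wrist_force: [0.2, 0.4, -1.1]
opening: 0.387
grasp_force: 60.5
```

```bash
python3 - <<'E'
from h import *
plan(g2w(-.058,-.001,.0433),82.3)
p,d=ctrl.camera("side");cv2.imwrite("pics/s5.png",cv2.resize(p[140:230,250:370],None,fx=5,fy=5,interpolation=2)[:,:,::-1])
E
```

```text
pos [0.5497 0.0982 0.0587] t 11.18 tool y deg 82.04 zaxis [ 5.e-04 -0.e+00 -1.e+00] F [ 0.2  0.4 -1.1] open 0.39
delta mm tool [ 2.3 -0.8 15.4] turn z -0.26
```

View pics/s5.png

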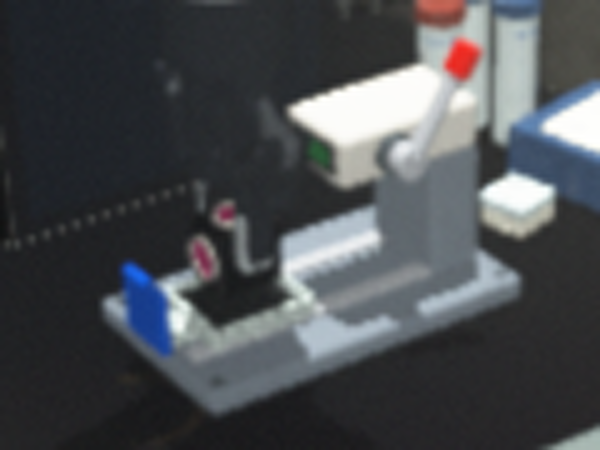

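The cube is just above the tray floor and inside the lips. Lowering slowly to contact.

>>> apply_moves(
  moves=[
    {"jaw": 0.2,"offset": [1.5,-0.8,6],"rot": [0,0,0]},
    {"jaw": 0.2,"offset": [0,0,5],"rot": [0,0,0]},
    {"jaw": 0.2,"offset": [0,0,2],"rot": [0,0,0]},
    {"jaw": 0.2,"offset": [0,0,0],"rot": [0,0,0]},
    {"jaw": 0.2,"offset": [0,0,0],"rot": [0,0,0]},
  ],
)

```text
time_s: 11.85
eef_pos: [0.5479, 0.0979, 0.0454]
eef_rot: [0.0, 0.069, 0.998, -0.0]
wrist_force: [0.0, -0.5, -1.2]
opening: 0.387
grasp_force: 60.5
```

```bash
python3 - <<'E'
from h import *
plan(g2w(-.058,-.001,.0433),82.3)
E
```

```text
pos [0.5479 0.0979 0.0454] t 11.85 tool y deg 82.06 zaxis [ 2.e-04 -0.e+00 -1.e+00] F [ 0.  -0.5 -1.2] open 0.39
delta mm tool [ 0.5 -0.2  2.1] turn z -0.24
```

>>> apply_moves(
  moves=[
    {"jaw": 0.2,"offset": [0,0,1.5],"rot": [0,0,0]},
    {"jaw": 0.2,"offset": [0,0,1],"rot": [0,0,0]},
    {"jaw": 0.2,"offset": [0,0,0],"rot": [0,0,0]},
    {"jaw": 0.2,"offset": [0,0,0],"rot": [0,0,0]},
    {"jaw": 0.2,"offset": [0,0,0],"rot": [0,0,0]},
  ],
)

```text
time_s: 12.48
eef_pos: [0.5483, 0.0978, 0.0432]
eef_rot: [0.001, 0.069, 0.998, -0.0]
wrist_force: [-0.0, 0.2, 4.7]
opening: 0.387
grasp_force: 61.2
```

Contact came at the height expected for the floor. Releasing.

>>> apply_moves(
  moves=[
    {"jaw": 0.5,"offset": [0,0,0],"rot": [0,0,0]},
    {"jaw": 0.75,"offset": [0,0,0],"rot": [0,0,0]},
    {"jaw": 0.75,"offset": [0,0,0],"rot": [0,0,0]},
    {"jaw": 0.75,"offset": [0,0,-10],"rot": [0,0,0]},
    {"jaw": 0.75,"offset": [0,0,-25],"rot": [0,0,0]},
  ],
)

```text
time_s: 13.1
eef_pos: [0.5467, 0.0979, 0.0774]
eef_rot: [-0.001, 0.069, 0.998, -0.0]
wrist_force: [0.2, -0.3, -0.0]
opening: 0.753
grasp_force: 0.0
```

>>> apply_moves(
  moves=[
    {"jaw": 0.75,"offset": [0,0,-35],"rot": [0,0,0]},
    {"jaw": 0.4,"offset": [20,0,-35],"rot": [0,0,0]},
    {"jaw": 0,"offset": [45,0,0],"rot": [0,0,0]},
    {"jaw": 0,"offset": [40,0,0],"rot": [0,0,0]},
    {"jaw": 0,"offset": [0,0,0],"rot": [0,0,0]},
  ],
)

```text
time_s: 13.72
eef_pos: [0.4414, 0.1129, 0.148]
eef_rot: [-0.0, 0.069, 0.998, 0.0]
wrist_force: [0.2, -0.5, 0.3]
opening: 0.002
grasp_force: 0.0
```

```bash
python3 - <<'E'
from h import *
plan(g2w(-.160,-.001,.043),82.3)
p,d=ctrl.camera("side");cv2.imwrite("pics/s6.png",cv2.resize(p[140:230,250:370],None,fx=5,fy=5,interpolation=2)[:,:,::-1])
E
```

```text
pos [0.4414 0.1129 0.148 ] t 13.72 tool y deg 82.12 zaxis [-8.e-04  1.e-04 -1.e+00] F [ 0.2 -0.5  0.3] open 0.0
delta mm tool [ -5.1  -0.8 105. ] turn z -0.18
```

View pics/s6.png

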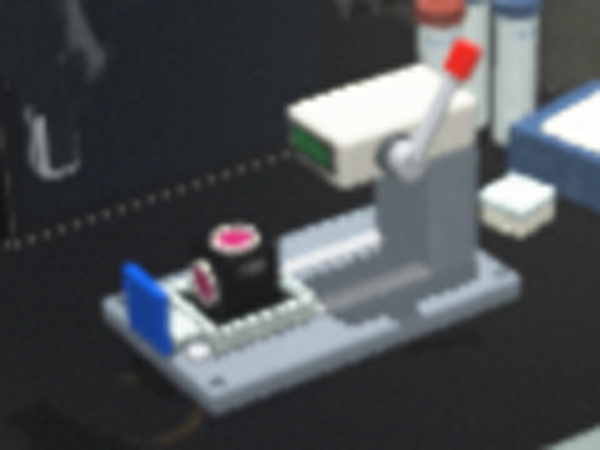

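The cube stands in the tray inside the lips, with its top ring at (235,238). Now going down in front of the tab.

>>> apply_moves(
  moves=[
    {"jaw": 0,"offset": [0,-1,40],"rot": [0,0,0]},
    {"jaw": 0,"offset": [0,0,40],"rot": [0,0,0]},
    {"jaw": 0,"offset": [0,0,24],"rot": [0,0,0]},
    {"jaw": 0,"offset": [-8,0,0],"rot": [0,0,0]},
    {"jaw": 0,"offset": [-8,0,0],"rot": [0,0,0]},
  ],
)

```text
time_s: 14.4
eef_pos: [0.4619, 0.1089, 0.0449]
eef_rot: [0.001, 0.069, 0.998, 0.0]
wrist_force: [0.3, -0.6, -0.1]
opening: 0.002
grasp_force: 0.0
```

>>> apply_moves(
  moves=[
    {"jaw": 0,"offset": [-6,0,0],"rot": [0,0,0]},
    {"jaw": 0,"offset": [-6,0,0],"rot": [0,0,0]},
    {"jaw": 0,"offset": [-6,0,0],"rot": [0,0,0]},
    {"jaw": 0,"offset": [-8,0,0],"rot": [0,0,0]},
    {"jaw": 0,"offset": [-8,0,0],"rot": [0,0,0]},
  ],
)

```text
time_s: 15.02
eef_pos: [0.4935, 0.1045, 0.0438]
eef_rot: [-0.0, 0.069, 0.998, 0.0]
wrist_force: [-1.5, 0.7, 1.3]
opening: 0.0
grasp_force: 0.7
```

>>> apply_moves(
  moves=[
    {"jaw": 0,"offset": [-8,0,0],"rot": [0,0,0]},
    {"jaw": 0,"offset": [-8,0,0],"rot": [0,0,0]},
    {"jaw": 0,"offset": [-8,0,0],"rot": [0,0,0]},
    {"jaw": 0,"offset": [-8,0,0],"rot": [0,0,0]},
    {"jaw": 0,"offset": [-8,0,0],"rot": [0,0,0]},
  ],
)

```text
time_s: 15.65
eef_pos: [0.5333, 0.0989, 0.0437]
eef_rot: [-0.0, 0.069, 0.998, 0.0]
wrist_force: [-0.7, 0.9, 0.0]
opening: 0.0
grasp_force: 0.7
```

```bash
python3 - <<'E'
from h import *
plan(g2w(-.046,-.001,.043),82.3)
E
```

```text
pos [0.5333 0.0989 0.0437] t 15.65 tool y deg 82.06 zaxis [-2.e-04  1.e-04 -1.e+00] F [-0.7  0.9  0. ] open 0.0
delta mm tool [-26.2   0.9   0.7] turn z -0.24
```

>>> apply_moves(
  moves=[
    {"jaw": 0,"offset": [-6,0,0],"rot": [0,0,0]},
    {"jaw": 0,"offset": [-6,0,0],"rot": [0,0,0]},
    {"jaw": 0,"offset": [-5,0,0],"rot": [0,0,0]},
    {"jaw": 0,"offset": [-4,0,0],"rot": [0,0,0]},
    {"jaw": 0,"offset": [-2,0,0],"rot": [0,0,0]},
  ],
)

```text
time_s: 16.27
eef_pos: [0.5514, 0.0963, 0.043]
eef_rot: [-0.005, 0.069, 0.998, -0.0]
wrist_force: [-19.3, 2.0, 13.9]
opening: 0.001
grasp_force: 9.5
```

>>> apply_moves(
  moves=[
    {"jaw": 0,"offset": [-2,0,0],"rot": [0,0,0]},
    {"jaw": 0,"offset": [-2,0,0],"rot": [0,0,0]},
    {"jaw": 0,"offset": [0,0,0],"rot": [0,0,0]},
    {"jaw": 0,"offset": [0,0,0],"rot": [0,0,0]},
    {"jaw": 0,"offset": [0,0,0],"rot": [0,0,0]},
  ],
)

```text
time_s: 16.9
eef_pos: [0.5514, 0.0964, 0.0422]
eef_rot: [-0.009, 0.069, 0.998, -0.0]
wrist_force: [-26.8, 2.7, 18.2]
opening: -0.004
grasp_force: 13.9
```

>>> apply_moves(
  moves=[
    {"jaw": 0,"offset": [12,0,0],"rot": [0,0,0]},
    {"jaw": 0,"offset": [25,0,0],"rot": [0,0,0]},
    {"jaw": 0,"offset": [20,0,-40],"rot": [0,0,0]},
    {"jaw": 0,"offset": [0,0,-50],"rot": [0,0,0]},
    {"jaw": 0,"offset": [0,-20,-50],"rot": [0,0,0]},
  ],
)

```text
time_s: 17.52
eef_pos: [0.5005, 0.0836, 0.1856]
eef_rot: [0.001, 0.068, 0.998, -0.0]
wrist_force: [0.5, -0.4, -0.1]
opening: 0.002
grasp_force: 0.0
```

>>> apply_moves(
  moves=[
    {"jaw": 0,"offset": [0,-27,-50],"rot": [0,0,0]},
    {"jaw": 0,"offset": [-40,0,0],"rot": [0,0,0]},
    {"jaw": 0,"offset": [-40,0,0],"rot": [0,0,0]},
    {"jaw": 0,"offset": [-40,0,0],"rot": [0,0,0]},
    {"jaw": 0,"offset": [0,0,0],"rot": [0,0,0]},
  ],
)

```text
time_s: 18.15
eef_pos: [0.6174, 0.0389, 0.2333]
eef_rot: [0.001, 0.07, 0.998, -0.0]
wrist_force: [0.5, -0.6, 1.2]
opening: -0.0
grasp_force: 0.0
```

```bash
sed -i 's/G0=np.array(\[0.605,0.091\])/G0=np.array([0.602,0.0915])/' h.py; python3 - <<'E'
from h import *
plan(g2w(.118,-.047,.155),82.3)
for n in("side","top"):
    p,d=ctrl.camera(n);g=w2g(cloud(n,d));q=p.astype(int)
    k=(q[...,2]>110)&(q[...,0]<70)&(q[...,1]<110)&(abs(g[...,0]+.05)<.06)&(abs(g[...,1])<.05)&(g[...,2]<.08)
    print(n,"tab",k.sum(),np.median(g[k],0).round(4))
    m=(q[...,0]>150)&(q[...,1]<60)&(q[...,2]<60)&(g[...,2]>.1)&(abs(g[...,0]-.05)<.08);print("lever",m.sum(),np.median(g[m],0).round(4))
    if n=="side":cv2.imwrite("pics/s7.png",cv2.resize(p[110:230,250:410],None,fx=4.5,fy=4.5,interpolation=2)[:,:,::-1])
E
```

```text
pos [0.6174 0.0389 0.2333] t 18.15 tool y deg 82.01 zaxis [ 1.1e-03 -5.0e-04 -1.0e+00] F [ 0.5 -0.6  1.2] open -0.0
delta mm tool [-95.5   3.5  78.4] turn z -0.29
side tab 99 [-0.0369 -0.0021  0.0443]
lever 20 [ 0.0743 -0.0537  0.165 ]
top tab 0 [nan nan nan]
lever 0 [nan nan nan]
  return _methods._mean(a, axis=axis, dtype=dtype,
  ret = um.true_divide(
```

View pics/s7.png

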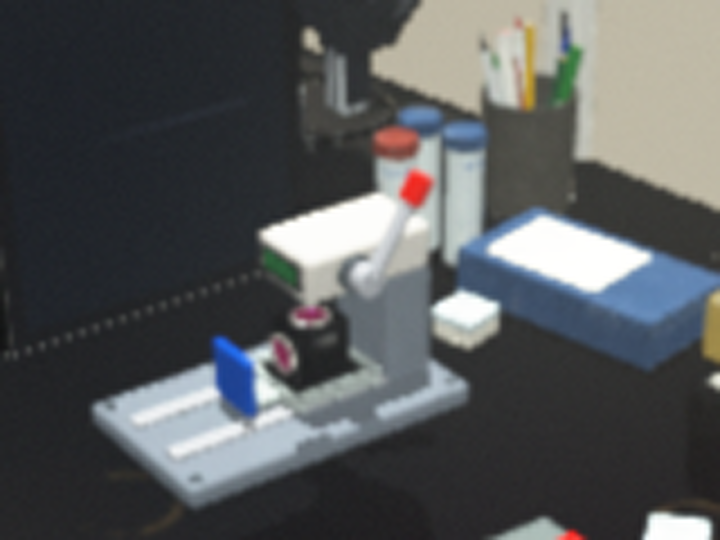

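The tray is home with the cube under the head (cube ring at (312,315) in the crop), the tab at (235,375) and the lever still back at (415,188). Now going behind the lever.

>>> apply_moves(
  moves=[
    {"jaw": 0,"offset": [-40,3.5,0],"rot": [0,0,-0.3]},
    {"jaw": 0,"offset": [-40,0,0],"rot": [0,0,0]},
    {"jaw": 0,"offset": [-18,0,0],"rot": [0,0,0]},
    {"jaw": 0,"offset": [0,0,30],"rot": [0,0,0]},
    {"jaw": 0,"offset": [0,0,0],"rot": [0,0,0]},
  ],
)

```text
time_s: 18.88
eef_pos: [0.7105, 0.0306, 0.2009]
eef_rot: [-0.003, 0.066, 0.998, 0.0]
wrist_force: [-0.3, 0.8, -0.8]
opening: -0.004
grasp_force: 0.0
```

```bash
python3 - <<'E'
from h import *
plan(g2w(.118,-.047,.155),82.3)
E
```

```text
pos [0.7105 0.0306 0.2009] t 18.88 tool y deg 82.37 zaxis [-5.8e-03  6.0e-04 -1.0e+00] F [-0.3  0.8 -0.8] open -0.0
delta mm tool [-2.6 -1.2 45.9] turn z 0.07
```

>>> apply_moves(
  moves=[
    {"jaw": 0,"offset": [-3,-1,25],"rot": [0,0,0]},
    {"jaw": 0,"offset": [0,0,21],"rot": [0,0,0]},
    {"jaw": 0,"offset": [10,0,0],"rot": [0,0,0]},
    {"jaw": 0,"offset": [12,0,0],"rot": [0,0,0]},
    {"jaw": 0,"offset": [12,0,0],"rot": [0,0,0]},
  ],
)

```text
time_s: 19.5
eef_pos: [0.6827, 0.0333, 0.1599]
eef_rot: [0.002, 0.067, 0.998, -0.0]
wrist_force: [3.5, -0.4, 1.5]
opening: 0.001
grasp_force: 1.1
```

>>> apply_moves(
  moves=[
    {"jaw": 0,"offset": [12,0,0],"rot": [0,0,0]},
    {"jaw": 0,"offset": [12,0,0],"rot": [0,0,0]},
    {"jaw": 0,"offset": [12,0,0],"rot": [0,0,0]},
    {"jaw": 0,"offset": [10,0,0],"rot": [0,0,0]},
    {"jaw": 0,"offset": [5,0,0],"rot": [0,0,0]},
  ],
)

```text
time_s: 20.12
eef_pos: [0.6308, 0.0402, 0.1573]
eef_rot: [-0.0, 0.067, 0.998, 0.0]
wrist_force: [2.4, -0.5, -1.4]
opening: -0.001
grasp_force: 1.1
```

```bash
python3 - <<'E'
from h import *
plan(g2w(.023,-.047,.155),82.3)
E
```

```text
pos [0.6308 0.0402 0.1573] t 20.12 tool y deg 82.36 zaxis [-6.e-04  0.e+00 -1.e+00] F [ 2.4 -0.5 -1.4] open -0.0
delta mm tool [12.4 -0.   2.3] turn z 0.06
```

>>> apply_moves(
  moves=[
    {"jaw": 0,"offset": [6,0,2],"rot": [0,0,0]},
    {"jaw": 0,"offset": [5,0,0],"rot": [0,0,0]},
    {"jaw": 0,"offset": [3,0,0],"rot": [0,0,0]},
    {"jaw": 0,"offset": [2,0,0],"rot": [0,0,0]},
    {"jaw": 0,"offset": [0,0,0],"rot": [0,0,0]},
  ],
)

```text
time_s: 20.75
eef_pos: [0.6168, 0.042, 0.1565]
eef_rot: [0.001, 0.067, 0.998, -0.0]
wrist_force: [3.7, -1.4, 0.9]
opening: 0.001
grasp_force: 2.2
```

>>> apply_moves(
  moves=[
    {"jaw": 0,"offset": [3,0,0],"rot": [0,0,0]},
    {"jaw": 0,"offset": [3,0,0],"rot": [0,0,0]},
    {"jaw": 0,"offset": [2,0,0],"rot": [0,0,0]},
    {"jaw": 0,"offset": [0,0,0],"rot": [0,0,0]},
    {"jaw": 0,"offset": [0,0,0],"rot": [0,0,0]},
  ],
)

```text
time_s: 21.38
eef_pos: [0.6143, 0.0421, 0.1594]
eef_rot: [0.008, 0.067, 0.998, -0.0]
wrist_force: [19.3, -1.6, 0.6]
opening: -0.005
grasp_force: 8.0
```

>>> apply_moves(
  moves=[
    {"jaw": 0,"offset": [-15,0,0],"rot": [0,0,0]},
    {"jaw": 0,"offset": [-20,0,-40],"rot": [0,0,0]},
    {"jaw": 0,"offset": [0,-30,-45],"rot": [0,0,0]},
    {"jaw": 0,"offset": [20,-50,0],"rot": [0,0,0]},
    {"jaw": 0,"offset": [20,-50,0],"rot": [0,0,0]},
  ],
)

```text
time_s: 22.0
eef_pos: [0.5845, -0.0856, 0.2411]
eef_rot: [-0.0, 0.066, 0.998, 0.0]
wrist_force: [-0.2, 0.0, -0.0]
opening: -0.007
grasp_force: 0.0
```

```bash
cat > r.py <<'E'
from h import *
np.set_printoptions(precision=4,suppress=True)
ra=np.radians(-9.2);ex=np.array([np.cos(ra),np.sin(ra)]);ey=np.array([-ex[1],ex[0]])
for n in("top","side"):
    p,d=ctrl.camera(n);W=cloud(n,d);q=p.astype(int)
    c=ctrl.camera_params(n);T=np.array(c["cam_to_world"])
    red=(q[...,0]>150)&(q[...,1]<70)&(q[...,2]<70)
    rk=(red&(np.hypot(W[...,0]-.55,W[...,1]+.195)<.06)).astype(np.uint8)
    hull=cv2.convexHull(np.argwhere(rk)[:,::-1].astype(np.int32).reshape(-1,1,2))
    full=np.zeros((400,640),np.uint8);cv2.fillConvexPoly(full,hull,1)
    ij=np.argwhere(full)[:,::-1].astype(float)
    xy=cv2.undistortPoints(ij.reshape(-1,1,2),np.array(c["K"]),np.array(c["dist"])).reshape(-1,2)
    r=np.c_[xy,np.ones(len(xy))]@T[:3,:3].T;X=T[:3,3]+r*((.052-T[2,3])/r[:,2:])
    s=X[:,:2]@ex;t=X[:,:2]@ey
    print(n,"rocker n",len(X),"mid",ex*(s.min()+s.max())/2+ey*(t.min()+t.max())/2,"len",np.ptp(s),np.ptp(t),"centroid",X.mean(0)[:2])
    # readout heights along the rocker (near vs far end) from depth
    ax=W[...,:2]-np.array([.55,-.197]);S=ax@ex
    for lo,hi in((-.02,-.008),(.008,.02)):
        m=rk.astype(bool)&(S>lo)&(S<hi);print("  z",lo,hi,m.sum(),np.median(W[m][:,2]) if m.any() else None)
    g=w2g(W);m=red&(g[...,2]>.1)&(abs(g[...,0]-.05)<.08)&(abs(g[...,1]+.05)<.04);print("lever",m.sum(),np.median(g[m],0) if m.any() else"")
plan([.550,-.197,.2],80.8)
E
python3 r.py
```

```text
top rocker n 119 mid [ 0.5536 -0.1958] len 0.044451285934231755 0.02681641937195957 centroid [ 0.5544 -0.196 ]
  z -0.02 -0.008 23 0.05042001252070616
  z 0.008 0.02 17 0.05485164467778225
lever 0 
side rocker n 146 mid [ 0.5538 -0.2002] len 0.05386357290023647 0.03652702434214908 centroid [ 0.5533 -0.2003]
  z -0.02 -0.008 34 0.04836422037528615
  z 0.008 0.02 28 0.05441551967048319
lever 21 [-0.0013 -0.0526  0.1697]
pos [ 0.5829 -0.0886  0.2405] t 22.1 tool y deg 82.11 zaxis [-0.0031 -0.0007 -1.    ] F [ 0.1  1.  -1.2] open -0.0
delta mm tool [  17.6 -111.9   40.6] turn z 1.31
```

>>> apply_moves(
  moves=[
    {"jaw": 0,"offset": [0,-40,40],"rot": [0,0,1.3]},
    {"jaw": 0,"offset": [0,-40,40],"rot": [0,0,0]},
    {"jaw": 0,"offset": [-3,-30,40],"rot": [0,0,0]},
    {"jaw": 0,"offset": [0,0,30],"rot": [0,0,0]},
    {"jaw": 0,"offset": [0,0,0],"rot": [0,0,0]},
  ],
)

```text
time_s: 22.72
eef_pos: [0.5698, -0.1926, 0.0875]
eef_rot: [-0.004, 0.078, 0.997, 0.002]
wrist_force: [-0.3, 0.3, 0.8]
opening: -0.004
grasp_force: 0.0
```

```bash
python3 - <<'E'
from h import *
plan([.5714,-.2009,.056],80.8)
E
```

```text
pos [ 0.5698 -0.1926  0.0875] t 22.73 tool y deg 81.03 zaxis [-0.0067  0.0042 -1.    ] F [-0.3  0.3  0.8] open -0.0
delta mm tool [-3.1 -8.  31.5] turn z 0.23
```

>>> apply_moves(
  moves=[
    {"jaw": 0,"offset": [-2,-7,15],"rot": [0,0,0]},
    {"jaw": 0,"offset": [0,0,10],"rot": [0,0,0]},
    {"jaw": 0,"offset": [0,0,5],"rot": [0,0,0]},
    {"jaw": 0,"offset": [0,0,4],"rot": [0,0,0]},
    {"jaw": 0,"offset": [0,0,3],"rot": [0,0,0]},
  ],
)

```text
time_s: 23.35
eef_pos: [0.5743, -0.2016, 0.0545]
eef_rot: [0.001, 0.078, 0.997, -0.0]
wrist_force: [2.6, 0.2, 1.6]
opening: -0.001
grasp_force: 1.0
```

>>> apply_moves(
  moves=[
    {"jaw": 0,"offset": [0,0,2],"rot": [0,0,0]},
    {"jaw": 0,"offset": [0,0,1],"rot": [0,0,0]},
    {"jaw": 0,"offset": [0,0,0],"rot": [0,0,0]},
    {"jaw": 0,"offset": [0,0,0],"rot": [0,0,0]},
    {"jaw": 0,"offset": [0,0,0],"rot": [0,0,0]},
  ],
)

```text
time_s: 23.98
eef_pos: [0.5731, -0.2014, 0.0507]
eef_rot: [-0.0, 0.078, 0.997, 0.0]
wrist_force: [0.2, 0.2, 1.2]
opening: -0.003
grasp_force: 0.2
```

>>> apply_moves(
  moves=[
    {"jaw": 0,"offset": [0,0,2],"rot": [0,0,0]},
    {"jaw": 0,"offset": [0,0,1],"rot": [0,0,0]},
    {"jaw": 0,"offset": [0,0,1],"rot": [0,0,0]},
    {"jaw": 0,"offset": [0,0,0],"rot": [0,0,0]},
    {"jaw": 0,"offset": [0,0,0],"rot": [0,0,0]},
  ],
)

```text
time_s: 24.6
eef_pos: [0.5734, -0.2015, 0.0498]
eef_rot: [-0.0, 0.078, 0.997, -0.0]
wrist_force: [-9.4, 4.4, 25.2]
opening: -0.0
grasp_force: 10.3
```

>>> apply_moves(
  moves=[
    {"jaw": 0,"offset": [0,0,-20],"rot": [0,0,0]},
    {"jaw": 0,"offset": [0,0,-40],"rot": [0,0,0]},
    {"jaw": 0,"offset": [0,0,-45],"rot": [0,0,0]},
    {"jaw": 0,"offset": [40,0,-45],"rot": [0,0,0]},
    {"jaw": 0,"offset": [40,0,-30],"rot": [0,0,0]},
  ],
)

```text
time_s: 25.22
eef_pos: [0.4941, -0.1893, 0.2294]
eef_rot: [0.001, 0.078, 0.997, -0.001]
wrist_force: [0.1, -0.3, -0.4]
opening: 0.002
grasp_force: 0.0
```

>>> apply_moves(
  moves=[
    {"jaw": 0,"offset": [40,0,0],"rot": [0,0,0]},
    {"jaw": 0,"offset": [40,0,0],"rot": [0,0,0]},
    {"jaw": 0,"offset": [0,0,0],"rot": [0,0,0]},
    {"jaw": 0,"offset": [0,0,0],"rot": [0,0,0]},
    {"jaw": 0,"offset": [0,0,0],"rot": [0,0,0]},
  ],
)

```text
time_s: 25.85
eef_pos: [0.4161, -0.1769, 0.227]
eef_rot: [0.0, 0.078, 0.997, -0.0]
wrist_force: [-0.3, -0.6, 0.8]
opening: -0.004
grasp_force: 0.0
```

```bash
python3 r.py; python3 - <<'E'
from h import *
p,d=ctrl.camera("side");W=cloud("side",d);g=w2g(W);q=p.astype(int)
k=(q[...,2]>110)&(q[...,0]<70)&(q[...,1]<110)&(abs(g[...,0]+.05)<.06)&(abs(g[...,1])<.05)&(g[...,2]<.08)
print("tab",np.median(g[k],0).round(4))
for t in("magenta_centre","blue_centre","slip_box_centre","usb_centre"):
    for o in ctrl.outline_of("side",t)[:5]:
        m=o["region"]&(d>0);print(t,round(o["score"],2),np.median(W[m],0).round(4),"g",np.median(g[m],0).round(4))
E
```

```text
tab [-0.0367 -0.0019  0.0434]
magenta_centre 0.93 [ 0.3633 -0.2786  0.0331] g [-0.1872 -0.3977  0.0331]
magenta_centre 0.83 [ 0.6148 -0.2974  0.0309] g [ 0.0645 -0.3844  0.0309]
magenta_centre 0.7 [ 0.4372 -0.4226  0.0349] g [-0.094  -0.5321  0.0349]
magenta_centre 0.62 [0.6067 0.0763 0.0527] g [ 0.0061 -0.0147  0.0527]
magenta_centre 0.3 [ 0.6504 -0.2066  0.02  ] g [ 0.0892 -0.2893  0.02  ]
blue_centre 0.95 [ 0.4264 -0.3397  0.0332] g [-0.116  -0.4508  0.0332]
slip_box_centre 0.57 [ 0.6513 -0.2066  0.0203] g [ 0.0899 -0.2893  0.0203]
usb_centre 0.52 [0.4152 0.2255 0.0086] g [-0.2032  0.1075  0.0086]Traceback (most recent call last):
  File "r.py", line 10, in <module>
    full=np.zeros((400,640),np.uint8);cv2.fillConvexPoly(full,hull,1)
                                      ~~~~~~~~~~~~~~~~~~^^^^^^^^^^^^^
cv2.error: OpenCV(4.12.0) /io/opencv/modules/imgproc/src/drawing.cpp:2404: error: (-215:Assertion failed) points.checkVector(2, CV_32S) >= 0 in function 'fillConvexPoly'
```

```bash
sed -i 's/("top","side")/("side",)/' r.py; python3 r.py; python3 - <<'E'
from h import *
p,d=ctrl.camera("side");g=w2g(cloud("side",d))
for o in ctrl.outline_of("side","magenta_centre"):
    q=g[o["region"]&(d>0)];c=np.median(q,0)
    if np.hypot(c[0]-.02,c[1])<.06: print(np.percentile(q,[3,20,50,80,97],axis=0).round(4))
E
```

```text
side rocker n 99 mid [ 0.5518 -0.2018] len 0.03924576661981949 0.0319752262062977 centroid [ 0.5521 -0.2019]
  z -0.02 -0.008 26 0.05498687220258186
  z 0.008 0.02 21 0.05162399969493359
lever 0 
pos [ 0.4153 -0.1765  0.2266] t 26.2 tool y deg 81.07 zaxis [-0.0003  0.0003 -1.    ] F [-0.5 -0.3  0.9] open -0.0
delta mm tool [-136.2    0.6   26.5] turn z 0.27
[[-0.0007 -0.0244  0.0296]
 [ 0.0026 -0.0204  0.0367]
 [ 0.0057 -0.0137  0.0529]
 [ 0.0134  0.0006  0.0666]
 [ 0.022   0.0123  0.0705]]
```

```bash
python3 - <<'E'
from bench import ctrl
print(ctrl.hand_in())
E
```

```text
the job is handed in; nothing more can be done
None
```

I carried out all five steps in order and handed the job in at about 26 s; the hand-in returned no verdict. The last measurements show the magenta cube in the tray under the head, the tray home and the rocker on. The lever was hidden in the last picture, but it had measured forward when I left it.

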